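# Pack out and clamp the carving blank

## Robot

A 6-joint arm with a two-finger parallel gripper is mounted at the origin on the work surface. World frame = base frame: x ahead of the robot, y to its left, z up, the work surface at z = 0. Lengths are in m, angles in rad, forces in N, time in s.
With the tool pointing down it reaches from about 0.35 to 0.8 m from the base axis. Payload 7.3 kg.
Tool frame: the origin (TCP) lies on the mounting face of the last link; the fingertips stand finger_overhang ahead of it and the grasp point (between the pads) lies 155 mm ahead of it (finger_overhang is the distance from the TCP to the fingertips, in m); x points along the fingers, y is the direction in which the jaws open and shut, and the axes are right-handed (so a half turn about x gives the same grasp; the last joint's range is limited). The gripper opens to 85 mm and grips with 20 to 120 N. Pads are 22 mm wide; open, the fingers measure 114 mm over their backs; the gripper's body (76 mm by 85 mm) begins 54 mm behind the grasp point. The pads swing forward as they close: fully open they stand 13 mm farther back than shut.
Start: joints at [-1.374, 0.342, 1.524, -0, 1.275, -0.146], TCP at [0.176, -0.494, 0.405] pointing down, gripper open.
Joint ranges: [-2.53, 2.53], [-0.77, 2.02], [0.04, 2.7], [-1, 4.14], [0.28, 2.66], [-3.11, 3.11]. Speed limits (rad/s): [2.57, 2.57, 3.14, 3.14, 3.14, 3.14].

## Interface

Orientations are given as a rotation vector (axis times angle).
In Python, from workcell import sense, get_image, job_done, finger_overhang gives the robot as it stands. The module is installed in compiled form; this text tells all that it offers.
- The arm moves only by the shell command python3 -m handwheel 'ROWS'. ROWS is JSON, a list that holds one entry, the list of rows, each a list of 7 numbers: the opening, from 0 (shut) to 1 (fully open), then the shift along the tool's x, y, z in m, then the turn, a rotation vector about the tool's x, y, z in rad. A call has 1 to 10 rows; each row is the pose to reach, as a shift and turn from the pose commanded when the call began, along the tool's axes at that moment; what a row does not reach only later rows make up. A row lasts 1/10 s, in which the tool goes at most 50 mm and 8.59 degrees, less where a joint would pass 70% of its speed; a pose out of reach is approached as far as the arm can. A call with a gripper value outside its range is refused whole. The fingers move at their own pace and stop on an object; the grip force is fixed at half the most. Time passes only in rows, so rows that repeat a pose let the fingers close. It gives the time, the measured TCP pose, the force and the opening at its end, in the units of the state.
- sense(): the state, without advancing time (a new reading comes with each control period).
- get_image(name): name is "scene" or "top" or "wrist"; returns a dict with "img" (400x640x3 uint8, blue, green, red), "camera_matrix" (3x3 intrinsics, pixels), "distortion" ([k1, k2, p1, p2, k3] as OpenCV has them; the pictures are not rectified), "xyz" and "orientation" of the camera in the world; the wrist camera has in their place "T_tool_cam" (4x4, takes a point from camera to tool coordinates, whose origin is the TCP and whose axes are the tool frame's). Camera axes: x right, y down, z forward; pixel columns grow to the right and rows downward; lengths in m; the calibration is good to about 2 mm. A picture is of the moment at which its call begins: read the wrist's pose just before it. There is no depth.
- job_done(): hands the job in, once; it reports no verdict.
The state is a dict: "clock": time; "joints": joint angles; "qd": joint speeds; "tau": joint torques, N m; "eef_pos": TCP position; "tool_rot": TCP orientation; "wrist_force": force on the tool from outside, world axes, zero at the start; "moment": the same for the moment, N m; "grip_width": opening from 0.0 (shut) to 1.0 (fully open).
Only numpy, scipy, OpenCV 4.12 (cv2) and the standard library are available. Lean on these libraries where they do the work, as an engineer would, in place of code of your own. Each camera call takes 0.05 s, during which the arm holds its last target.

## Task

Get the limewood blank clamped on the carving board. With the clamp lever still open, and starting with the thinnest, try the hardwood packing pieces upright in the gap between the blank and the clamp's pad to find the thickest one that drops in freely to the board; leave that one standing in the gap and the other pieces on the mat, clear of the board. Then swing the lever all the way over so that the clamp grips the packing piece and the blank against the fence; leave the bystanding tools and pots alone.

Things in the scene. Friction and masses are not known exactly. Their poses are not given: they have to be found in the camera images.
- board: plywood carving board fixed on the cutting mat (mat top at z = 0.003), 240 mm (x) by 260 mm (y) by 18 mm thick; origin: centre of its underside. A hardwood fence 220 x 30 mm stands 18 mm above it along its +y side, working face at y = +90 mm, facing -y. On the -y half a steel cam clamp is bolted at x = 0; it pushes toward +y
- gap (a point): point on the board's top (board axes) at board x = 0, y = +10 mm: the blank's side of the open gap between blank and clamp pad. The pad (rubber face 44 mm wide along x, top 18.5 mm above the board) is centred on x = 0 and faces +y. How wide the gap is depends on where the clamp was bolted along its slots: 10 to 21 mm, not known beforehand
- pivot (a point): point 30 mm above the board's top at board x = 0, y = -68 mm: the clamp lever's upright pivot axis, at the lever bar's mid height, stands within 5.5 mm of here along board y, depending on where the clamp is bolted; it is 62 mm behind (-y of) the pad's open face. The clamp's body between starts 24 mm behind the pad and is 18 mm high; the pivot's top, the highest point, is 40 mm above the board
- blank: loose limewood carving blank 120 mm (x) by 80 mm (y) by 18 mm thick, about 0.12 kg, a carved scroll on top, lying flat on the board with its +y edge against the fence, axes parallel to the board's; origin: centre of its underside, so its face at the gap lies 40 mm to its -y. Its middle is up to 10 mm off the pad's middle along x
- lever (a joint): turn of the clamp lever, rad: 0 open, 1.65 fully over at its stop; starts at 0 to 0.1, stays where left. Open it points along board +x, turned 0.14 rad toward -y; it closes clockwise seen from above, ending along -y. Black grip 19 mm thick, 51 to 113 mm from the pivot; 4 to 7 N moves it there. Full turn advances the sprung pad 5.5 mm, so it grips only packing with less play than that
- packer9: hardwood packing piece, a plain bar 9 mm thick (its y), 70 mm long (its x) and 36 mm high (z), about 21 g; stands on its long narrow edge on the mat, turned up to 0.3 rad; the two long bottom edges are chamfered 1 mm in over 3 mm of height. Origin: centre of its underside
- packer13: hardwood packing piece, a plain bar 13 mm thick (its y), 70 mm long (its x) and 36 mm high (z), about 30 g; stands on its long narrow edge on the mat, turned up to 0.3 rad; the two long bottom edges are chamfered 1 mm in over 3 mm of height. Origin: centre of its underside
- packer17: hardwood packing piece, a plain bar 17 mm thick (its y), 70 mm long (its x) and 36 mm high (z), about 39 g; stands on its long narrow edge on the mat, turned up to 0.3 rad; the two long bottom edges are chamfered 1 mm in over 3 mm of height. Origin: centre of its underside
- mallet: bystander: wooden mallet lying on the mat beyond the work, 230 mm long; not to be moved
- awl: bystander: awl with a wooden handle lying on the mat beyond the board, 190 mm long; not to be moved
- glue_jar: bystander: amber glass jar 60 mm across and 70 mm tall with a black cap, standing on the mat; not to be moved
- brush_pot: bystander: empty white ceramic pot 72 mm across and 90 mm tall, standing on the mat; not to be moved
There are look-alikes about, which are no part of the job. Leave any purple look-alike of the packer17 alone. Of the things shaped like the blank, the wooden one is meant.

How it is judged:
By the outcome, as a careful person would: the job done as asked, in the order asked, and still so for the second after the job is handed in, with the robot touching nothing.
It also fails if it takes over 72 s, if anything falls off the work surface, if the arm or the gripper's body presses on something with over 40 N, if the wrist force passes 120 N, or if a joint passes its speed limit or range.

## Working session

There is one attempt and no reset: what is moved stays moved. The work goes in short steps, Python scripts to look and compute and a shell command to move; the robot and the scene stay as the last step left them, time stands still between calls to the robot, and variables do not carry over. Pictures are saved under pics/ and viewed, and the job is handed in when it is done.

```bash
mkdir -p pics; python3 - <<'E'
from workcell import sense,get_image,finger_overhang
import cv2
s=sense()
print({k:(v if isinstance(v,float) else [round(float(x),4) for x in v] if hasattr(v,'__len__') else v) for k,v in s.items()}, finger_overhang)
for n in("scene","top","wrist"):
    d=get_image(n); cv2.imwrite(f"pics/{n}0.png",d["img"])
    print(n,{k:v for k,v in d.items() if k!="img"})
E
```

```text
{'clock': 0.0, 'joints': [-1.374, 0.3427, 1.525, 0.0, 1.2754, -0.146], 'qd': [-0.0017, -0.0003, 0.001, 0.0016, -0.0005, -0.0004], 'tau': [0.0029, -43.3666, -24.6013, -0.0001, 0.0078, -0.0], 'eef_pos': [0.1765, -0.4943, 0.404], 'tool_rot': [2.0359, 0.354, -2.036], 'wrist_force': [-0.8649, -0.3389, -0.2829], 'moment': [0.0276, 0.0727, 0.0369], 'grip_width': 0.9986540495443658} 0.1734
scene {'camera_matrix': array([[373.18489043,   0.        , 316.95593024],
       [  0.        , 373.18489043, 202.85320409],
       [  0.        ,   0.        ,   1.        ]]), 'distortion': array([0.01983791, 0.        , 0.        , 0.        , 0.        ]), 'xyz': array([1.18324806, 0.28411214, 0.7339567 ]), 'orientation': array([-1.40161233, -2.059246  ,  0.94298886])}
top {'camera_matrix': array([[406.7876029 ,   0.        , 317.47346687],
       [  0.        , 406.7876029 , 197.05303317],
       [  0.        ,   0.        ,   1.        ]]), 'distortion': array([-0.0259126,  0.       ,  0.       ,  0.       ,  0.       ]), 'xyz': array([ 0.21369186, -0.00752481,  1.40107354]), 'orientation': array([-2.10975153,  2.11926228, -0.21993245])}
wrist {'camera_matrix': array([[318.03970304,   0.        , 322.4256595 ],
       [  0.        , 318.03970304, 197.14239322],
       [  0.        ,   0.        ,   1.        ]]), 'distortion': array([-0.05887067,  0.        ,  0.        ,  0.        ,  0.        ]), 'T_tool_cam': array([[-6.18890109e-04, -2.86043541e-01,  9.58216421e-01,
         3.05707058e-02],
       [ 9.99999808e-01, -1.92682205e-04,  5.88358201e-04,
         1.38000377e-03],
       [ 1.63351903e-05,  9.58216602e-01,  2.86043605e-01,
        -7.53854838e-02],
       [ 0.00000000e+00,  0.00000000e+00,  0.00000000e+00,
         1.00000000e+00]])}
```

View pics/scene0.png

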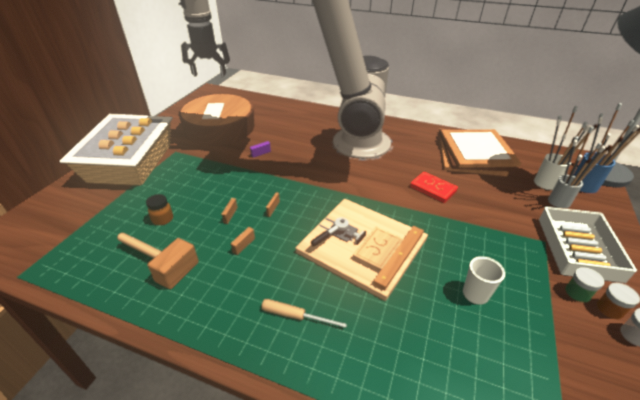

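View pics/top0.png

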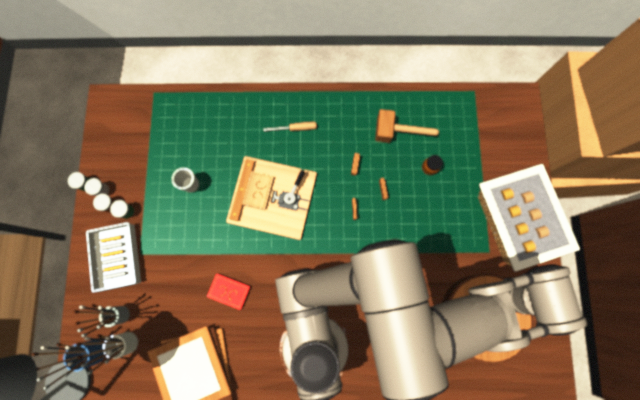

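View pics/wrist0.png

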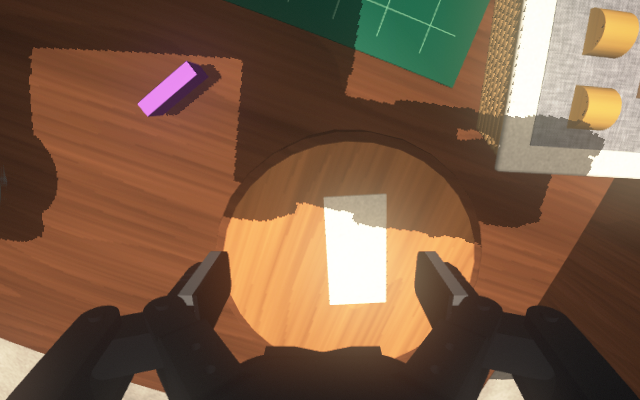

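The scene view shows three wooden packing bars at (229,210), (272,205) and (243,240), with a purple bar at (260,148). The wooden blank is on the board at about (378,250), and its red look-alike is at (433,187). In the top view the bars are at (356,164), (384,189) and (355,209), with the board around (272,198). I'll enlarge that region to confirm.

```bash
cat > h.py <<'E'
import numpy as np,cv2
from scipy.spatial.transform import Rotation as R
from workcell import sense,get_image
def cam(n):
    s=sense(); d=get_image(n)
    if n=="wrist":
        T=np.eye(4);T[:3,:3]=R.from_rotvec(s["tool_rot"]).as_matrix();T[:3,3]=s["eef_pos"]
        C=T@d["T_tool_cam"]
    else:
        C=np.eye(4);C[:3,:3]=R.from_rotvec(d["orientation"]).as_matrix();C[:3,3]=d["xyz"]
    return dict(img=d["img"],K=d["camera_matrix"],D=d["distortion"],C=C)
def unp(c,px,z):
    px=np.array(px,float).reshape(-1,1,2)
    n=cv2.undistortPoints(px,c["K"],c["D"]).reshape(-1,2)
    r=np.c_[n,np.ones(len(n))]@c["C"][:3,:3].T; o=c["C"][:3,3]
    z=np.broadcast_to(z,(len(n),))
    return o+r*((z-o[2])/r[:,2])[:,None]
def proj(c,P):
    P=np.array(P,float).reshape(-1,3); Ci=np.linalg.inv(c["C"])
    return cv2.projectPoints(P,cv2.Rodrigues(Ci[:3,:3])[0],Ci[:3,3],c["K"],c["D"])[0].reshape(-1,2)
def crop(c,x0,y0,w,h,k,fn):
    im=cv2.resize(c["img"][y0:y0+h,x0:x0+w],None,fx=k,fy=k,interpolation=cv2.INTER_CUBIC)
    cv2.imwrite(fn,im)
E
python3 - <<'E'
from h import *
c=cam("top"); crop(c,220,140,185,115,4.3,"pics/t1.png")
print(unp(c,[[356,164],[384,189],[355,209]],0.039),unp(c,[[272,198]],.021))
E
```

```text
[[ 0.61375639 -0.14604342  0.039     ]
 [ 0.52411532 -0.24021288  0.039     ]
 [ 0.45478048 -0.13880871  0.039     ]] [[0.49789366 0.1460862  0.021     ]]
```

View pics/t1.png

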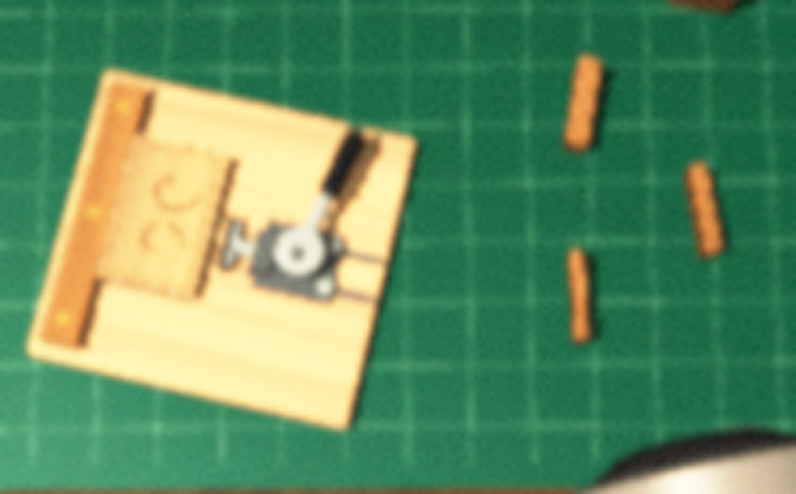

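```bash
python3 - <<'E'
from h import *
c=cam("top")
px=np.array([[108,70],[415,138],[348,430],[30,355]])/4.3+[220,140]-0.4
P=unp(c,px,0.021); print(P.round(4)); 
# corners: (+x? ) 
e=P[0]-P[1]; print("y dir ang",np.degrees(np.arctan2(e[1],e[0])),np.linalg.norm(e)); e=P[1]-P[2]; print(np.degrees(np.arctan2(e[1],e[0])),np.linalg.norm(e)); print(P.mean(0))
for q in ([[590,55],[572,150]],[[697,163],[712,255]],[[576,248],[585,342]]):
    q=unp(c,np.array(q)/4.3+[220,140]-.4,0.039); e=q[0]-q[1]; print(q.mean(0),np.degrees(np.arctan2(e[1],e[0])),np.linalg.norm(e))
s=sense(); print(R.from_rotvec(s["tool_rot"]).as_matrix().round(3))
E
```

```text
[[ 0.6506  0.2456  0.021 ]
 [ 0.5915 -0.0071  0.021 ]
 [ 0.3534  0.0467  0.021 ]
 [ 0.4141  0.3002  0.021 ]]
y dir ang 76.83183024299844 0.2595004258309257
-12.733672940681437 0.24413215702253613
[0.50241692 0.14636852 0.021     ]
[ 0.61604756 -0.14167182  0.039     ] -11.653194272435218 0.0815935738940746
[ 0.5271357 -0.2383604  0.039    ] 6.910858416363714 0.07608796594540236
[ 0.45774039 -0.1374988   0.039     ] 4.070235683887131 0.07575054090271742
[[-0.     0.336 -0.942]
 [ 0.001 -0.942 -0.336]
 [-1.    -0.001 -0.   ]]
```

```bash
cat >> h.py <<'E'
def st():
    s=sense(); return s,R.from_rotvec(s["tool_rot"]),np.array(s["eef_pos"])
def goto(p,ydeg):
    """shift/turn in tool axes to bring TCP to p, pointing down, tool y at heading ydeg"""
    s,r,e=st(); a=np.radians(ydeg)
    x=np.array([0,0,-1.]);y=np.array([np.cos(a),np.sin(a),0]);M=np.c_[x,y,np.cross(x,y)]
    d=r.inv().apply(np.array(p)-e); t=(r.inv()*R.from_matrix(M)).as_rotvec()
    print("shift",d.round(4),"turn",t.round(4))
def show():
    s,r,e=st(); m=r.as_matrix(); print("t",round(s["clock"],2),"tcp",e.round(4),"yhead",np.degrees(np.arctan2(m[1,1],m[0,1])).round(2),"tilt",m[2].round(4),"F",np.array(s["wrist_force"]).round(2),"g",round(s["grip_width"],3))
E
python3 -c "
from h import *
goto([.47,-.17,.32],-86)"
python3 -m handwheel '[[[0.6,0.084,-0.207,-0.385,0.27,0,0],[0.6,0.084,-0.207,-0.385,0.27,0,0],[0.6,0.084,-0.207,-0.385,0.27,0,0],[0.6,0.084,-0.207,-0.385,0.27,0,0],[0.6,0.084,-0.207,-0.385,0.27,0,0],[0.6,0.084,-0.207,-0.385,0.27,0,0],[0.6,0.084,-0.207,-0.385,0.27,0,0],[0.6,0.084,-0.207,-0.385,0.27,0,0],[0.6,0.084,-0.207,-0.385,0.27,0,0],[0.6,0.084,-0.207,-0.385,0.27,0,0]]]'
python3 -c "
from h import *
show(); c=cam('wrist'); cv2.imwrite('pics/w1.png',c['img']); np.save('pics/w1.npy',c['C'])"
```

```text
shift [ 0.0846 -0.2068 -0.3855] turn [ 0.2729 -0.      0.0007]
clock: 1.25
eef_pos: [0.4718, -0.166, 0.3195]
tool_rot: [2.182, 0.088, -2.183]
wrist_force: [-0.9, -1.0, 0.1]
grip_width: 0.601
t 1.25 tcp [ 0.4718 -0.166   0.3195] yhead -85.5 tilt [-1.0e+00 -1.9e-03  5.0e-04] F [-0.93 -1.04  0.05] g 0.601
```

View pics/w1.png

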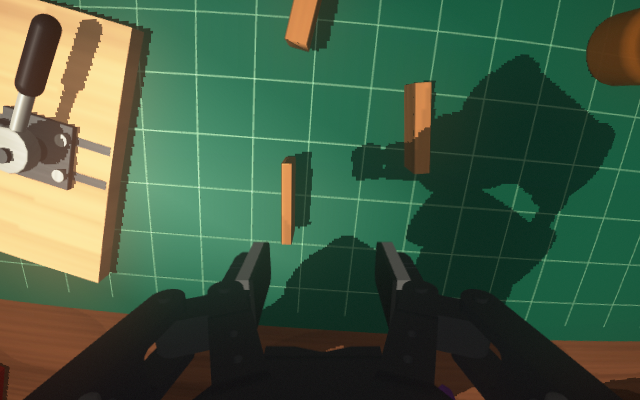

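The wrist view shows the thin bar's top at (282-293, 163-244), the medium bar's top at (414-432, 82-173), and part of the thick one at (303,22). All three are tan wood. I'll enlarge this for pixel readings.

```bash
python3 -c "
from h import *
i=cv2.imread('pics/w1.png')
a=cv2.resize(i[150:255,260:330],None,fx=5.5,fy=5.5,interpolation=2);b=cv2.resize(i[75:180,395:465],None,fx=5.5,fy=5.5,interpolation=2)
cv2.imwrite('pics/w1c.png',np.hstack([a,b]))"
```

```text
(no output)
```

View pics/w1c.png

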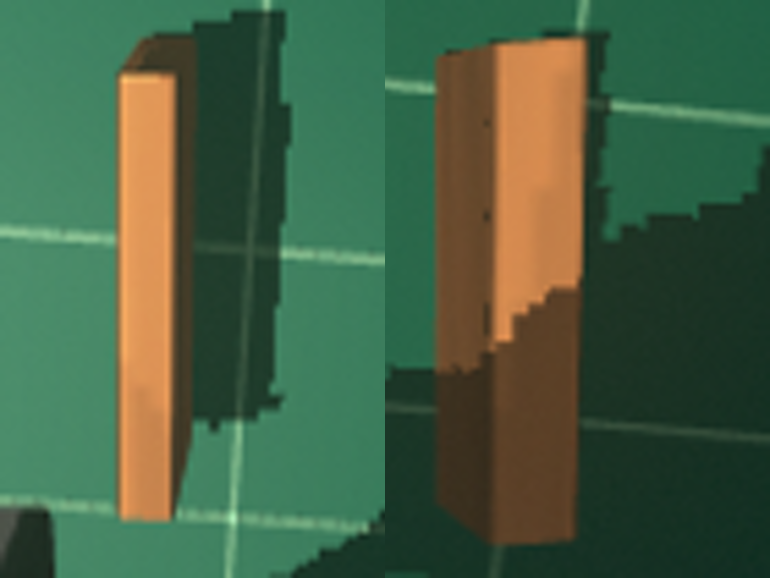

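```bash
cat >> h.py <<'E'
def quad(c,px,z):
    P=unp(c,px,z); far=(P[0]+P[1])/2; near=(P[2]+P[3])/2; e=far-near
    print("ctr",P.mean(0).round(4),"yaw",np.degrees(np.arctan2(e[1],e[0])).round(2),"L",np.linalg.norm(e).round(4),"w",np.linalg.norm(P[0]-P[1]).round(4),np.linalg.norm(P[2]-P[3]).round(4))
E
python3 - <<'E'
from h import *
c=cam("wrist"); c["C"]=np.load("pics/w1.npy")
quad(c,np.array([[119,74],[177,73],[174,520],[120,520]])/5.5+[260,150]-.4,.039)
quad(c,np.array([[110,44],[200,38],[193,541],[107,545]])/5.5+[395,75]-.4,.039)
E
```

```text
ctr [ 0.4636 -0.1371  0.039 ] yaw 2.5 L 0.0706 w 0.0084 0.0085
ctr [ 0.5338 -0.2394  0.039 ] yaw 8.62 L 0.0701 w 0.0124 0.0127
```

```bash
python3 -c "
from h import *
goto([.4636,-.1371,.24],-87.5);goto([.4636,-.1371,.199],-87.5)"
```

```text
shift [ 0.0803 -0.0324  0.0038] turn [0.0321 0.001  0.0002]
shift [ 0.1213 -0.0324  0.0037] turn [0.0321 0.001  0.0002]
```

```bash
python3 -m handwheel '[[[0.5,0.04,-0.032,0.004,0.032,0,0],[0.5,0.08,-0.032,0.004,0.032,0,0],[0.5,0.1,-0.032,0.004,0.032,0,0],[0.5,0.121,-0.032,0.004,0.032,0,0],[0.5,0.121,-0.032,0.004,0.032,0,0],[0.5,0.121,-0.032,0.004,0.032,0,0]]]'
python3 -c "
from h import *
show(); c=cam('wrist'); cv2.imwrite('pics/w2.png',c['img'])"
```

```text
clock: 1.95
eef_pos: [0.463, -0.1396, 0.2002]
tool_rot: [2.202, 0.043, -2.202]
wrist_force: [0.5, 0.1, 0.6]
grip_width: 0.496
t 1.95 tcp [ 0.463  -0.1396  0.2002] yhead -87.76 tilt [-1.e+00  2.e-04  0.e+00] F [0.54 0.14 0.62] g 0.496
```

View pics/w2.png

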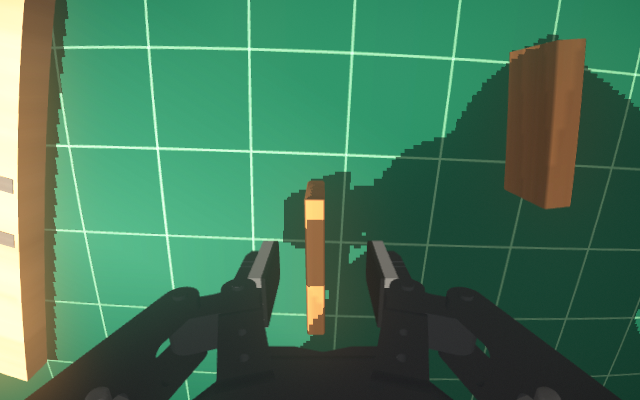

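Packer 9 sits between the open fingers, with its top at columns 306-325 and rows 198-333. It is about 2.5 mm off centre, so I'll centre on it and close.

```bash
python3 -m handwheel '[[[0.4,0.001,-0.0025,0,0,0,0],[0,0.001,-0.0025,0,0,0,0],[0,0.001,-0.0025,0,0,0,0],[0,0.001,-0.0025,0,0,0,0],[0,0.001,-0.0025,0,0,0,0],[0,0.001,-0.0025,0,0,0,0]]]'
python3 -c "
from h import *
show()"
```

```text
clock: 2.6
eef_pos: [0.4633, -0.136, 0.1996]
tool_rot: [2.202, 0.044, -2.199]
wrist_force: [-1.1, 0.6, 6.5]
grip_width: 0.085
t 2.6 tcp [ 0.4633 -0.136   0.1996] yhead -87.64 tilt [-1.0e+00  8.0e-04 -1.1e-03] F [-1.07  0.56  6.46] g 0.085
```

```bash
python3 -c "
from h import *
goto([.445,.167,.30],-103)"
```

```text
shift [-0.1006 -0.3034  0.0057] turn [ 0.268  -0.0012 -0.0006]
```

```bash
python3 -m handwheel '[[[0,-0.04,0,0,0,0,0],[0,-0.08,-0.03,0.006,0.05,0,0],[0,-0.1,-0.07,0.006,0.14,0,0],[0,-0.1,-0.12,0.006,0.268,0,0],[0,-0.1,-0.17,0.006,0.268,0,0],[0,-0.1,-0.22,0.006,0.268,0,0],[0,-0.1,-0.27,0.006,0.268,0,0],[0,-0.1,-0.303,0.006,0.268,0,0],[0,-0.1,-0.303,0.006,0.268,0,0],[0,-0.1,-0.303,0.006,0.268,0,0]]]'
python3 -c "
from h import *
show(); c=cam('wrist'); cv2.imwrite('pics/w3.png',c['img']);np.save('pics/w3.npy',c['C'])"
```

```text
clock: 3.6
eef_pos: [0.4444, 0.1673, 0.2988]
tool_rot: [-2.103, 0.237, 2.103]
wrist_force: [-0.8, -1.3, 0.0]
grip_width: 0.08
t 3.6 tcp [0.4444 0.1673 0.2988] yhead -102.87 tilt [-1.e+00  3.e-04 -2.e-04] F [-0.75 -1.29  0.04] g 0.08
```

View pics/w3.png

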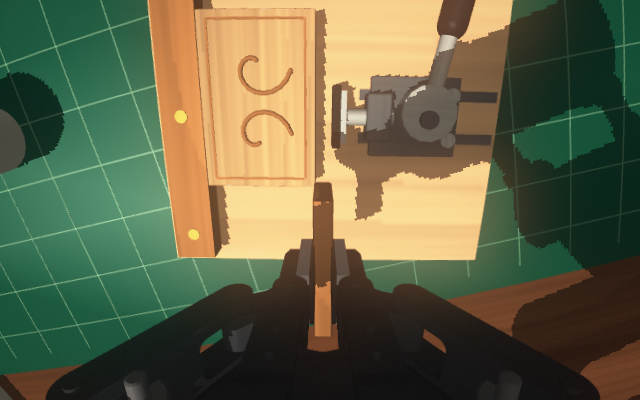

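The gap lies between the blank's edge (about column 316) and the pad (about column 332), at rows 85-148. The held packer's top is at (313-332, 190-335). I'll enlarge this.

```bash
python3 -c "
from h import *
i=cv2.imread('pics/w3.png')
cv2.imwrite('pics/w3c.png',cv2.resize(i[0:195,290:400],None,fx=6,fy=3,interpolation=2))"
```

```text
(no output)
```

View pics/w3c.png

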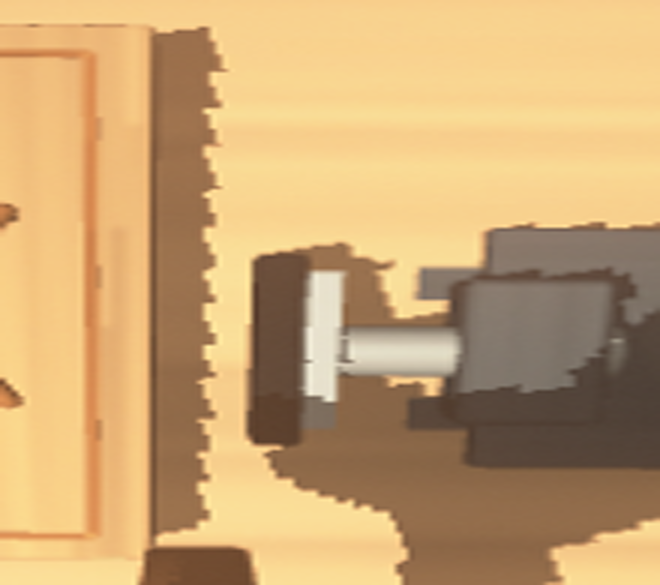

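```bash
python3 - <<'E'
from h import *
c=cam("wrist"); c["C"]=np.load("pics/w3.npy")
def up(l,z): return unp(c,np.array(l,float)/[6,3]+[290,0]-.4,z)
b=up([[151,30],[152,260],[153,440],[156,540]],.039); p=up([[253,258],[248,442]],.037)
f=unp(c,[[180,116],[194,234]],.039)
x=np.array([np.cos(np.radians(-13)),np.sin(np.radians(-13))]);
e=b[0]-b[3]; print("blank edge yaw",np.degrees(np.arctan2(e[1],e[0])),np.linalg.norm(e)); e=p[0]-p[1]; print("pad yaw",np.degrees(np.arctan2(e[1],e[0])),np.linalg.norm(e))
print("screws",f, np.degrees(np.arctan2(*(f[0]-f[1])[[1,0]])))
for a in (-12.9,):
    y=np.array([-np.sin(np.radians(a)),np.cos(np.radians(a))]); X=np.array([y[1],-y[0]])
    print("by",b[:,:2]@y,"py",p[:,:2]@y,"bx",b[:,:2]@X,"px",p[:,:2]@X)
    t=[0.4444,0.1673]; print(t@y,t@X)
q=unp(c,[[313.5,199],[330.5,199],[330.5,336],[314.5,336]],.2988-.1966+.036)
print("packer top",q[:,:2]@y,q[:,:2]@X)
E
```

```text
blank edge yaw -12.897417354195152 0.11394527135760943
pad yaw -13.252106868101954 0.04246581116113799
screws [[0.53271302 0.25071908 0.039     ]
 [0.44464336 0.27093165 0.039     ]] -12.925913382154814
by [0.26730428 0.26742452 0.26752858 0.26729914] py [0.25582746 0.25608843] bx [0.53076391 0.48261482 0.44143588 0.41681864] px [0.48316109 0.44069608]
0.2622898993434582 0.3958341302899468
packer top [0.26610055 0.2588358  0.25823164 0.26618355] [0.43201912 0.43202273 0.36083754 0.36083501]
```

```bash
python3 -m handwheel '[[[0,0,0.0006,-0.04,0,0,0],[0,0.02,0.0006,-0.066,0,0,0],[0,0.045,0.0006,-0.066,0,0,0],[0,0.055,0.0006,-0.066,0,0,0],[0,0.055,0.0006,-0.066,0,0,0],[0,0.055,0.0006,-0.066,0,0,0]]]'
python3 -c "
from h import *
show(); c=cam('wrist'); cv2.imwrite('pics/w4.png',c['img']);np.save('pics/w4.npy',c['C'])"
```

```text
clock: 4.3
eef_pos: [0.5089, 0.1507, 0.2443]
tool_rot: [-2.101, 0.24, 2.1]
wrist_force: [-0.3, -0.4, 1.0]
grip_width: 0.079
t 4.3 tcp [0.5089 0.1507 0.2443] yhead -103.06 tilt [-1.e+00 -0.e+00 -3.e-04] F [-0.25 -0.44  1.02] g 0.079
```

View pics/w4.png

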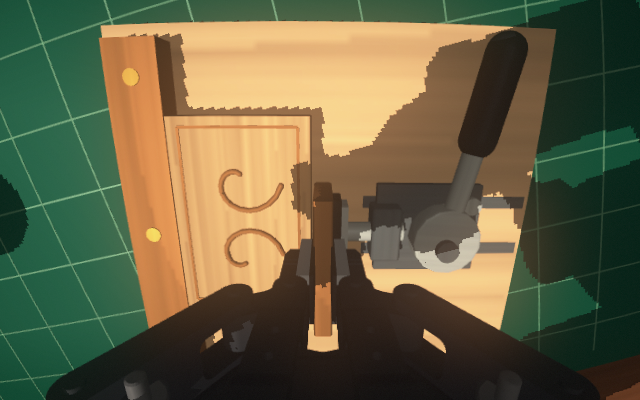

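```bash
python3 -m handwheel '[[[0,0.004,-0.001,0,-0.003,0,0],[0,0.008,-0.001,0,-0.003,0,0],[0,0.011,-0.001,0,-0.003,0,0],[0,0.014,-0.001,0,-0.003,0,0],[0,0.017,-0.001,0,-0.003,0,0]]]'
python3 -c "
from h import *
show()"
```

```text
clock: 4.85
eef_pos: [0.5091, 0.1521, 0.2264]
tool_rot: [-2.103, 0.237, 2.103]
wrist_force: [-0.3, 0.2, 0.1]
grip_width: 0.078
t 4.85 tcp [0.5091 0.1521 0.2264] yhead -102.84 tilt [-1.e+00  1.e-04  0.e+00] F [-0.26  0.15  0.13] g 0.078
```

```bash
python3 -m handwheel '[[[0,0.003,0,0,0,0,0],[0,0.006,0,0,0,0,0],[0,0.0085,0,0,0,0,0],[0,0.01,0,0,0,0,0],[0,0.01,0,0,0,0,0]]]'
python3 -c "
from h import *
show()"
```

```text
clock: 5.35
eef_pos: [0.5091, 0.1521, 0.2176]
tool_rot: [-2.103, 0.237, 2.103]
wrist_force: [-3.5, 0.1, 10.0]
grip_width: 0.08
t 5.35 tcp [0.5091 0.1521 0.2176] yhead -102.84 tilt [-1.e+00 -0.e+00 -3.e-04] F [-3.47  0.07  9.98] g 0.08
```

Packer 9 went all the way to the board with no side force (contact at TCP z 0.2176, about 10 N). I'll take it out and stand it on the mat nearby.

```bash
python3 -c "
from h import *
goto([.47,-.10,.2005],-95)"
```

```text
shift [ 0.0171  0.2545 -0.0179] turn [-0.1369 -0.0003  0.    ]
```

```bash
python3 -m handwheel '[[[0,-0.03,0,0,0,0,0],[0,-0.065,0,0,0,0,0],[0,-0.065,0.04,0,0,0,0],[0,-0.065,0.09,-0.01,-0.1,0,0],[0,-0.055,0.14,-0.018,-0.137,0,0],[0,-0.04,0.19,-0.018,-0.137,0,0],[0,-0.02,0.24,-0.018,-0.137,0,0],[0,0.0,0.2545,-0.018,-0.137,0,0],[0,0.008,0.2545,-0.018,-0.137,0,0],[0,0.012,0.2545,-0.018,-0.137,0,0]]]'
python3 -c "
from h import *
show();goto([.47,-.10,.2],-95)"
```

```text
clock: 6.35
eef_pos: [0.4699, -0.1002, 0.2039]
tool_rot: [-2.174, 0.096, 2.177]
wrist_force: [0.2, -0.7, -0.3]
grip_width: 0.083
t 6.35 tcp [ 0.4699 -0.1002  0.2039] yhead -95.09 tilt [-1.0e+00 -6.0e-04  1.4e-03] F [ 0.19 -0.75 -0.32] g 0.083
shift [ 0.0039 -0.0002 -0.0001] turn [-0.0015  0.0014  0.0006]
```

```bash
python3 -m handwheel '[[[0,0.003,0,0,0,0,0],[0,0.0042,0,0,0,0,0],[0.4,0.0042,0,0,0,0,0],[0.5,0.004,0,0,0,0,0],[0.5,0.004,0,0,0,0,0],[0.5,-0.03,0,0,0,0,0],[0.5,-0.07,0,0,0,0,0]]]'
python3 -c "
from h import *
show();goto([.5338,-.2394,.26],-81.4)"
```

```text
clock: 7.05
eef_pos: [0.4697, -0.0998, 0.2745]
tool_rot: [-2.172, 0.094, 2.18]
wrist_force: [1.1, -1.0, 0.3]
grip_width: 0.497
t 7.05 tcp [ 0.4697 -0.0998  0.2745] yhead -94.99 tilt [-1.     -0.001   0.0037] F [ 1.11 -0.97  0.33] g 0.497
shift [ 0.0141  0.1335 -0.0761] turn [-0.2372  0.0036  0.0014]
```

```bash
python3 -m handwheel '[[[0.5,0,0.04,-0.025,-0.1,0,0],[0.5,0,0.08,-0.05,-0.237,0,0],[0.5,0.014,0.1335,-0.076,-0.237,0.002,0.001],[0.5,0.014,0.1335,-0.076,-0.237,0.002,0.001],[0.5,0.014,0.1335,-0.076,-0.237,0.002,0.001],[0.5,0.014,0.1335,-0.076,-0.237,0.002,0.001]]]'
python3 -c "
from h import *
show();c=cam('wrist'); cv2.imwrite('pics/w5.png',c['img']);np.save('pics/w5.npy',c['C'])"
```

```text
clock: 7.65
eef_pos: [0.5337, -0.2388, 0.2605]
tool_rot: [2.145, 0.161, -2.143]
wrist_force: [0.1, 0.7, -0.1]
grip_width: 0.5
t 7.65 tcp [ 0.5337 -0.2388  0.2605] yhead -81.43 tilt [-1.e+00 -0.e+00 -8.e-04] F [ 0.07  0.67 -0.11] g 0.5
```

View pics/w5.png

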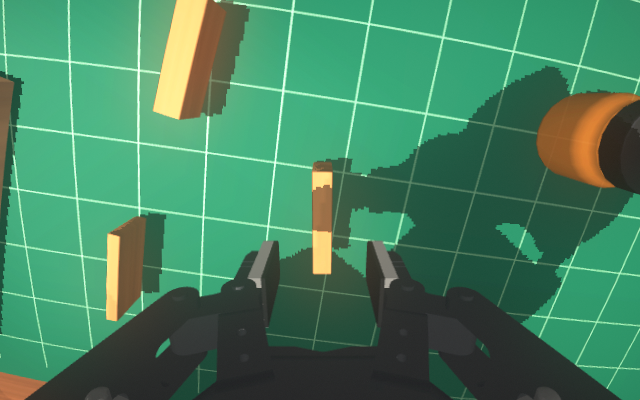

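Packer 13 is centred between the fingers (columns 313-332, upright in the picture). Packer 9 stands at (113,275), and the jar at (595,140) is well clear. Descend and grip.

```bash
python3 -m handwheel '[[[0.5,0.04,0,0,0,0,0],[0.5,0.055,0,0,0,0,0],[0.5,0.061,0,0,0,0,0],[0.5,0.061,0,0,0,0,0],[0,0.061,0,0,0,0,0],[0,0.061,0,0,0,0,0],[0,0.061,0,0,0,0,0],[0,0.061,0,0,0,0,0]]]'
python3 -c "
from h import *
show();s,r,e=st();y=np.array([-np.sin(np.radians(-12.9)),np.cos(np.radians(-12.9))]);X=np.array([y[1],-y[0]])
goto([*(X*.466+y*.2617),.246],-102.9)"
```

```text
clock: 8.5
eef_pos: [0.5347, -0.2398, 0.2012]
tool_rot: [2.147, 0.158, -2.138]
wrist_force: [0.4, 2.6, 6.5]
grip_width: 0.131
t 8.5 tcp [ 0.5347 -0.2398  0.2012] yhead -81.42 tilt [-1.      0.0025 -0.0038] F [0.42 2.63 6.48] g 0.131
shift [-0.0457 -0.3896 -0.0367] turn [ 0.3749 -0.0042 -0.0018]
```

```bash
python3 -m handwheel '[[[0,-0.04,0,0,0,0,0],[0,-0.08,-0.04,-0.005,0.1,0,0],[0,-0.08,-0.09,-0.01,0.2,0,0],[0,-0.08,-0.14,-0.015,0.3,0,0],[0,-0.08,-0.19,-0.02,0.375,-0.004,-0.002],[0,-0.08,-0.24,-0.025,0.375,-0.004,-0.002],[0,-0.08,-0.29,-0.03,0.375,-0.004,-0.002],[0,-0.08,-0.34,-0.036,0.375,-0.004,-0.002],[0,-0.08,-0.3896,-0.0367,0.375,-0.004,-0.002],[0,-0.08,-0.3896,-0.0367,0.375,-0.004,-0.002]]]'
python3 -c "
from h import *
show();s,r,e=st();y=np.array([-np.sin(np.radians(-12.9)),np.cos(np.radians(-12.9))]);X=np.array([y[1],-y[0]])
goto([*(X*.466+y*.2617),.246],-102.9)"
```

```text
clock: 9.5
eef_pos: [0.5111, 0.1556, 0.2797]
tool_rot: [-2.103, 0.23, 2.106]
wrist_force: [0.1, -1.1, 0.6]
grip_width: 0.131
t 9.5 tcp [0.5111 0.1556 0.2797] yhead -102.6 tilt [-1.     -0.002   0.0018] F [ 0.1  -1.08  0.58] g 0.131
shift [ 0.0337  0.0042 -0.0025] turn [0.0052 0.0018 0.002 ]
```

```bash
python3 -m handwheel '[[[0,0.02,0,0,0,0,0],[0,0.032,0,0,0,0,0],[0,0.032,0,0,0,0,0],[0,0.032,0,0,0,0,0]]]'
python3 -c "
from h import *
show();s,r,e=st();y=np.array([-np.sin(np.radians(-12.9)),np.cos(np.radians(-12.9))]);X=np.array([y[1],-y[0]])
goto([*(X*.466+y*.2617),.246],-102.9)
c=cam('wrist'); cv2.imwrite('pics/w6.png',c['img']);np.save('pics/w6.npy',c['C'])"
```

```text
clock: 9.9
eef_pos: [0.5125, 0.1503, 0.2473]
tool_rot: [-2.099, 0.238, 2.104]
wrist_force: [-0.0, -0.0, 0.4]
grip_width: 0.13
t 9.9 tcp [0.5125 0.1503 0.2473] yhead -102.97 tilt [-1.0e+00 -4.0e-04  2.4e-03] F [-0.04 -0.04  0.41] g 0.13
shift [ 0.0013 -0.0008 -0.    ] turn [-0.0013  0.0024  0.0004]
```

View pics/w6.png

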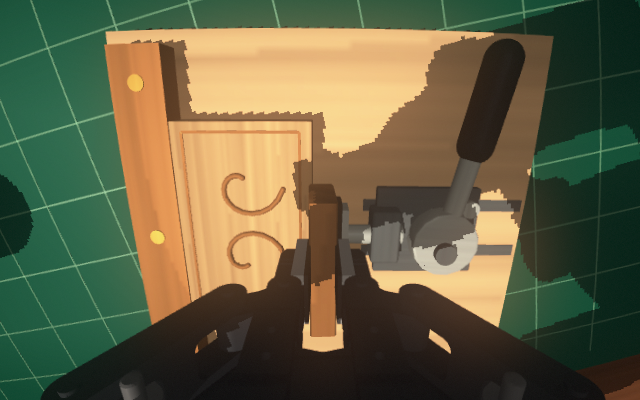

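```bash
python3 -m handwheel '[[[0,0.005,-0.0008,0,-0.001,0.002,0],[0,0.008,-0.0008,0,-0.001,0.002,0],[0,0.01,-0.0008,0,-0.001,0.002,0],[0,0.011,-0.0008,0,-0.001,0.002,0],[0,0.012,-0.0008,0,-0.001,0.002,0]]]'
python3 -c "
from h import *
show()"
```

```text
clock: 10.45
eef_pos: [0.5123, 0.1518, 0.2366]
tool_rot: [-2.103, 0.236, 2.102]
wrist_force: [-7.0, -2.2, 21.2]
grip_width: 0.131
t 10.45 tcp [0.5123 0.1518 0.2366] yhead -102.84 tilt [-1.e+00 -5.e-04 -4.e-04] F [-6.95 -2.18 21.17] g 0.131
```

```bash
python3 -m handwheel '[[[0,-0.004,0.0012,0,0,0,0],[0,-0.004,0.0012,0,0,0,0],[0,-0.0015,0.0012,0,0,0,0],[0,0,0.0012,0,0,0,0],[0,0,0.0012,0,0,0,0]]]'
python3 -c "
from h import *
show()"
python3 -m handwheel '[[[0,-0.004,0.0012,0,0,0,0],[0,-0.004,0.0012,0,0,0,0],[0,-0.0015,0.0012,0,0,0,0],[0,0,0.0012,0,0,0,0],[0,0,0.0012,0,0,0,0]]]'
python3 -c "
from h import *
show()"
```

```text
clock: 10.95
eef_pos: [0.5122, 0.1507, 0.2366]
tool_rot: [-2.104, 0.236, 2.101]
wrist_force: [-4.2, -1.0, 15.7]
grip_width: 0.131
t 10.95 tcp [0.5122 0.1507 0.2366] yhead -102.84 tilt [-1.     -0.001  -0.0011] F [-4.16 -1.03 15.65] g 0.131
clock: 11.45
eef_pos: [0.512, 0.1498, 0.2351]
tool_rot: [-2.102, 0.236, 2.102]
wrist_force: [-0.4, 1.1, 1.9]
grip_width: 0.132
t 11.45 tcp [0.512  0.1498 0.2351] yhead -102.86 tilt [-1.     -0.0012  0.    ] F [-0.42  1.13  1.91] g 0.132
```

At board y about 0.2604 the resistance vanished, so the first stop was only off-centre contact with the blank. Continue down gently.

```bash
python3 -m handwheel '[[[0,0.001,0,0,0,0,0],[0,0.002,0,0,0,0,0],[0,0.003,0,0,0,0,0],[0,0.003,0,0,0,0,0]]]'
python3 -c "
from h import *
show()"
```

```text
clock: 11.85
eef_pos: [0.5121, 0.1496, 0.2336]
tool_rot: [-2.104, 0.236, 2.1]
wrist_force: [-3.2, 0.1, 15.1]
grip_width: 0.133
t 11.85 tcp [0.5121 0.1496 0.2336] yhead -102.86 tilt [-1.     -0.0013 -0.0015] F [-3.16  0.09 15.07] g 0.133
```

```bash
python3 -c "
from h import *
c=cam('wrist'); cv2.imwrite('pics/w7.png',c['img']);a=cv2.imread('pics/w6.png')
f=lambda i:cv2.resize(i[170:345,270:380],None,fx=3.4,fy=3.4,interpolation=2)
cv2.imwrite('pics/w7c.png',np.hstack([f(a),f(c['img'])]))"
```

```text
(no output)
```

View pics/w7c.png

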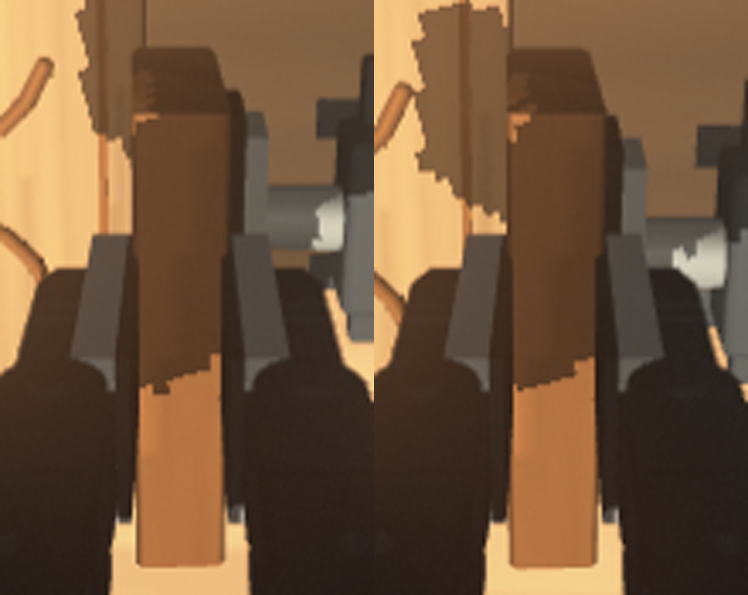

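View pics/w7.png

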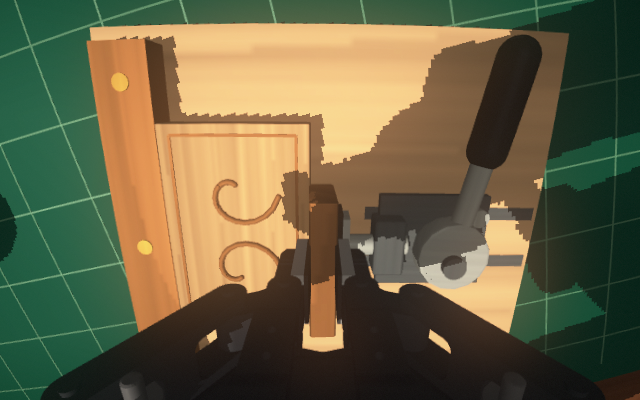

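```bash
python3 -m handwheel '[[[0,-0.0025,0,0,0,0,0],[0,-0.0025,0,0,0,0,0],[0,-0.0025,0,0,0,0,0]]]'
python3 -c "
from h import *
show()"
python3 -m handwheel '[[[0,0,0.0007,0,0,0,0],[0,0,0.0015,0,0,0,0],[0,0,0.0015,0,0,0,0]]]'
python3 -c "
from h import *
show()"
python3 -m handwheel '[[[0,0,-0.0015,0,0,0,0],[0,0,-0.003,0,0,0,0],[0,0,-0.003,0,0,0,0]]]'
python3 -c "
from h import *
show()"
```

```text
clock: 12.2
eef_pos: [0.512, 0.1496, 0.2346]
tool_rot: [-2.103, 0.236, 2.102]
wrist_force: [1.6, 1.4, 0.3]
grip_width: 0.131
t 12.2 tcp [0.512  0.1496 0.2346] yhead -102.86 tilt [-1.e+00 -9.e-04 -2.e-04] F [1.61 1.42 0.32] g 0.131
clock: 12.5
eef_pos: [0.5118, 0.1488, 0.2347]
tool_rot: [-2.102, 0.234, 2.1]
wrist_force: [1.7, 7.3, -2.1]
grip_width: 0.127
t 12.5 tcp [0.5118 0.1488 0.2347] yhead -102.88 tilt [-1.0e+00 -2.9e-03 -7.0e-04] F [ 1.69  7.28 -2.14] g 0.127
clock: 12.8
eef_pos: [0.5122, 0.1503, 0.2346]
tool_rot: [-2.103, 0.238, 2.104]
wrist_force: [2.2, -4.5, -1.1]
grip_width: 0.131
t 12.8 tcp [0.5122 0.1503 0.2346] yhead -102.82 tilt [-1.0e+00  1.4e-03  3.0e-04] F [ 2.17 -4.5  -1.06] g 0.131
```

```bash
sh=$(cat <<'E'
from h import *
s,r,e=st();y=np.array([-np.sin(np.radians(-12.9)),np.cos(np.radians(-12.9)),0]);print("by",(e@y*1e3).round(2),"z",(e[2]*1e3).round(2),"Fy",(np.array(s["wrist_force"])@y).round(2),"Fz",round(s["wrist_force"][2],2))
E
); echo "$sh" > sh.py
python3 sh.py
python3 -m handwheel '[[[0,0,0.0005,0,0,0,0],[0,0,0.0005,0,0,0,0]]]' >/dev/null; python3 sh.py
python3 -m handwheel '[[[0,0,0.0005,0,0,0,0],[0,0,0.0005,0,0,0,0]]]' >/dev/null; python3 sh.py
python3 -m handwheel '[[[0,0,0.0005,0,0,0,0],[0,0,0.0005,0,0,0,0]]]'>/dev/null; python3 sh.py
python3 -m handwheel '[[[0,0,0.0005,0,0,0,0],[0,0,0.0005,0,0,0,0]]]'>/dev/null; python3 sh.py
python3 -m handwheel '[[[0,0,0.0005,0,0,0,0],[0,0,0.0005,0,0,0,0]]]'>/dev/null; python3 sh.py
```

```text
by 260.84 z 234.56 Fy -3.9 Fz -1.06
by 260.57 z 234.62 Fy -3.23 Fz -1.32
by 260.39 z 234.66 Fy -2.78 Fz -2.41
by 260.18 z 235.02 Fy -1.02 Fz -0.58
by 259.92 z 235.03 Fy 1.62 Fz 0.22
by 259.63 z 235.02 Fy 4.97 Fz 0.41
```

```bash
python3 -c "
from h import *
i=cv2.imread('pics/w7.png')
cv2.imwrite('pics/w7d.png',cv2.resize(i[110:220,90:345],None,fx=3.1,fy=5,interpolation=2))"
```

```text
(no output)
```

View pics/w7d.png

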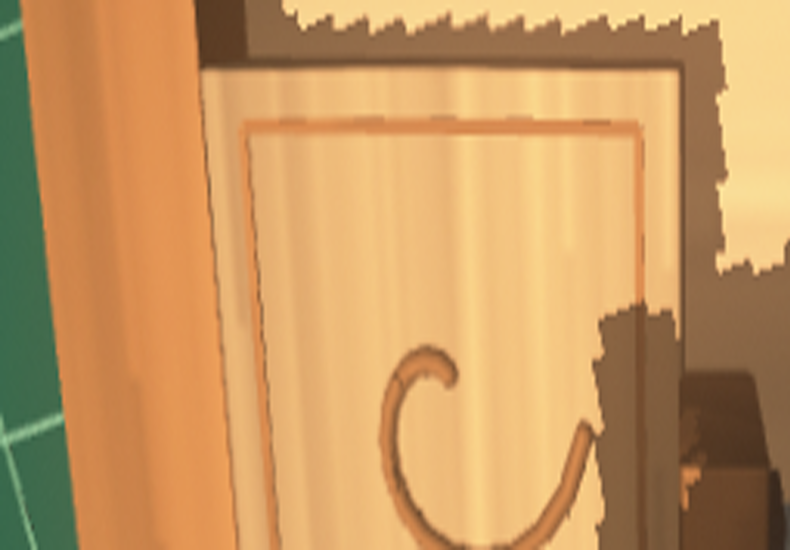

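```bash
python3 - <<'E'
from h import *
c=cam("wrist"); s,r,e=st()
# w7 pose: TCP .5121 .1496 .2336 ; take current orientation
w=np.array([.5121,.1496,.2336]); c["C"]=c["C"].copy(); c["C"][:3,3]+=w-e
px=(np.array([[508,115],[603,115],[597,566],[511,566]])-[374,0])/3.4+[270,170]-.35
quad(c,px,.2336-.1982+.036)
P=unp(c,px,.0714)
for a,b in((0,3),(1,2)): d=P[a]-P[b]; print(np.degrees(np.arctan2(d[1],d[0])))
for q in ([[682,72],[680,370]],[[203,75],[236,540]]):
    b=unp(c,np.array(q)/[3.1,5]+[90,110]-[.34,.4],.039)
    d=b[0]-b[1]; print("blank edge yaw",np.degrees(np.arctan2(d[1],d[0])),b[0])
E
```

```text
ctr [0.5109 0.1501 0.0714] yaw -13.01 L 0.0701 w 0.0121 0.0127
-13.246137511339592
-12.767141161112084
blank edge yaw -14.112175148857188 [0.57754659 0.14179553 0.039     ]
blank edge yaw -14.382998218601028 [0.59556228 0.2193177  0.039     ]
```

```bash
python3 -m handwheel '[[[0,-0.001,-0.0008,0,0.02,0,0],[0,0.0,-0.0008,0,0.02,0,0],[0,0.001,-0.0008,0,0.02,0,0],[0,0.002,-0.0008,0,0.02,0,0],[0,0.002,-0.0008,0,0.02,0,0]]]'; python3 sh.py
```

```text
clock: 14.35
eef_pos: [0.5118, 0.1495, 0.2335]
tool_rot: [-2.092, 0.255, 2.091]
wrist_force: [1.0, 1.3, 7.4]
grip_width: 0.133
by 259.98 z 233.53 Fy 1.53 Fz 7.35
```

```bash
python3 -m handwheel '[[[0,0.0008,0,0,0,0,0],[0,0.0015,0,0,0,0,0],[0,0.0015,0,0,0,0,0]]]'; python3 sh.py
```

```text
clock: 14.65
eef_pos: [0.5119, 0.1495, 0.2328]
tool_rot: [-2.093, 0.255, 2.09]
wrist_force: [-1.0, 1.3, 13.0]
grip_width: 0.133
by 259.98 z 232.85 Fy 1.0 Fz 12.97
```

The piece wedges at about 3-4 mm depth with 13-15 N and zero lateral play, so it isn't dropping freely. I'll back off and measure the gap closely from straight above.

```bash
python3 -m handwheel '[[[0,-0.015,0,0,0,0,0],[0,-0.03,0,0,-0.02,0,0],[0,-0.03,0,0.04,-0.02,0,0],[0,-0.03,0,0.075,-0.02,0,0],[0,-0.03,0,0.075,-0.02,0,0],[0,-0.03,0,0.075,-0.02,0,0],[0,-0.03,0,0.075,-0.02,0,0]]]'; python3 -c "
from h import *
show();c=cam('wrist'); cv2.imwrite('pics/w8.png',c['img']);np.save('pics/w8.npy',c['C'])
cv2.imwrite('pics/w8c.png',cv2.resize(c['img'][30:220,280:380],None,fx=7,fy=3,interpolation=2))"
```

```text
clock: 15.35
eef_pos: [0.4397, 0.1673, 0.2613]
tool_rot: [-2.103, 0.236, 2.102]
wrist_force: [0.4, -0.1, -0.3]
grip_width: 0.129
t 15.35 tcp [0.4397 0.1673 0.2613] yhead -102.85 tilt [-1.e+00 -6.e-04 -3.e-04] F [ 0.36 -0.05 -0.29] g 0.129
```

View pics/w8c.png

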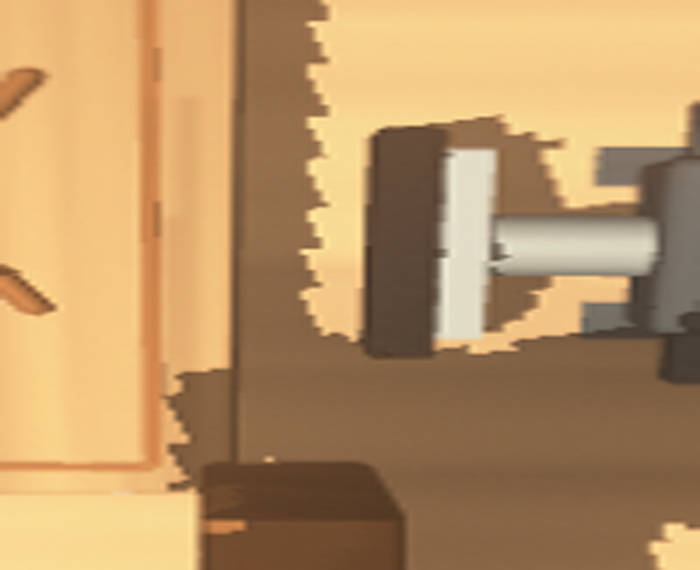

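View pics/w8.png

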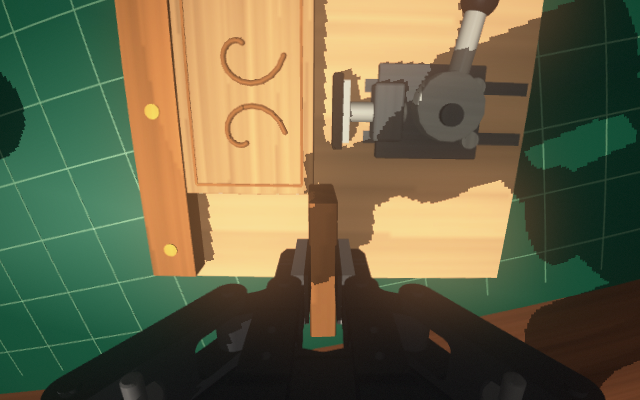

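Close up, the gap reads columns 313.6 to 332.5 at row ~108, about 11.2 mm at that depth. That agrees with the 13 mm piece jamming on its chamfers, so packer 9 is the one (and 17 can't fit). I'll put packer 13 back on the mat.

```bash
python3 -c "
from h import *
goto([.534,-.2394,.202],-81.4)"
```

```text
shift [ 0.059   0.3755 -0.1824] turn [-3.746e-01 -3.000e-04  6.000e-04]
```

```bash
python3 -m handwheel '[[[0,-0.035,0.02,0,0,0,0],[0,-0.035,0.06,-0.02,-0.05,0,0],[0,-0.035,0.105,-0.04,-0.1,0,0],[0,-0.035,0.15,-0.06,-0.15,0,0],[0,-0.035,0.195,-0.08,-0.2,0,0],[0,-0.03,0.24,-0.1,-0.25,0,0],[0,-0.01,0.285,-0.12,-0.3,0,0],[0,0.01,0.325,-0.15,-0.3746,0,0],[0,0.03,0.365,-0.175,-0.3746,0,0],[0,0.045,0.3755,-0.1824,-0.3746,0,0]]]'; python3 -c "
from h import *
show();goto([.534,-.2394,.202],-81.4)"
```

```text
clock: 16.4
eef_pos: [0.5343, -0.2439, 0.2148]
tool_rot: [2.146, 0.157, -2.143]
wrist_force: [-0.4, 0.8, -0.2]
grip_width: 0.13
t 16.4 tcp [ 0.5343 -0.2439  0.2148] yhead -81.58 tilt [-1.      0.0012 -0.0015] F [-0.4   0.76 -0.2 ] g 0.13
shift [ 0.0128 -0.0045 -0.0004] turn [-0.0031 -0.0015 -0.0012]
```

```bash
python3 -m handwheel '[[[0,0.008,0,0,0,0,0],[0,0.0125,0,0,0,0,0],[0,0.0135,0,0,0,0,0],[0.4,0.0135,0,0,0,0,0],[0.5,0.0135,0,0,0,0,0],[0.5,0.0135,0,0,0,0,0],[0.5,-0.03,0,0,0,0,0],[0.5,-0.06,0,0,0,0,0]]]'; python3 -c "
from h import *
show();goto([.47,-.1,.26],-95)"
```

```text
clock: 17.2
eef_pos: [0.5335, -0.2389, 0.2778]
tool_rot: [2.144, 0.162, -2.142]
wrist_force: [0.2, -0.5, 0.2]
grip_width: 0.502
t 17.2 tcp [ 0.5335 -0.2389  0.2778] yhead -81.36 tilt [-1.e+00 -2.e-04 -7.e-04] F [ 0.21 -0.45  0.16] g 0.502
shift [ 0.0178 -0.1469  0.0419] turn [ 0.2381 -0.0007  0.0003]
```

```bash
python3 -m handwheel '[[[0.5,0,-0.045,0.01,0.1,0,0],[0.5,0.01,-0.09,0.025,0.2,0,0],[0.5,0.018,-0.135,0.042,0.238,0,0],[0.5,0.018,-0.147,0.042,0.238,0,0],[0.5,0.018,-0.147,0.042,0.238,0,0],[0.5,0.018,-0.147,0.042,0.238,0,0]]]'; python3 -c "
from h import *
show();c=cam('wrist'); cv2.imwrite('pics/w9.png',c['img']);np.save('pics/w9.npy',c['C'])"
```

```text
clock: 17.8
eef_pos: [0.4709, -0.1008, 0.2589]
tool_rot: [-2.181, 0.095, 2.174]
wrist_force: [-0.8, -0.3, 1.1]
grip_width: 0.501
t 17.8 tcp [ 0.4709 -0.1008  0.2589] yhead -94.96 tilt [-1.0e+00  4.0e-04 -2.9e-03] F [-0.77 -0.29  1.14] g 0.501
```

View pics/w9.png

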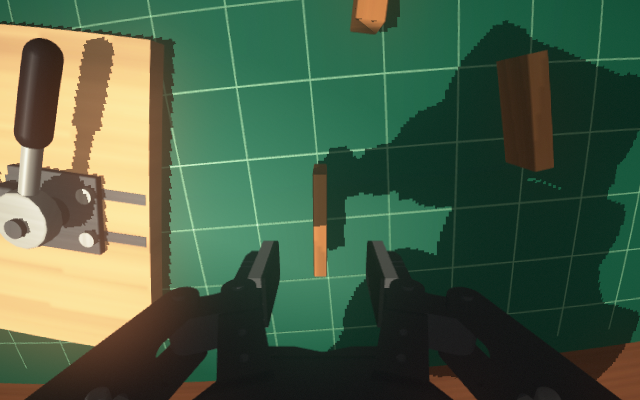

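Packer 9 stands at (320,220), aligned with the fingers. Packer 13 is back and upright at (525,110), with packer 17 untouched at (370,12). Grip packer 9.

```bash
python3 -m handwheel '[[[0.5,0.04,-0.0005,0,0,0,0],[0.5,0.054,-0.0005,0,0,0,0],[0.5,0.059,-0.0005,0,0,0,0],[0.5,0.059,-0.0005,0,0,0,0],[0,0.059,-0.0005,0,0,0,0],[0,0.059,-0.0005,0,0,0,0],[0,0.059,-0.0005,0,0,0,0],[0,0.059,-0.0005,0,0,0,0]]]'; python3 -c "
from h import *
show();y=np.array([-np.sin(np.radians(-12.9)),np.cos(np.radians(-12.9))]);X=np.array([y[1],-y[0]])
goto([*(X*.463+y*.2603),.246],-102.9)"
```

```text
clock: 18.65
eef_pos: [0.4703, -0.0998, 0.2]
tool_rot: [-2.179, 0.095, 2.174]
wrist_force: [-0.2, -1.4, 5.9]
grip_width: 0.082
t 18.65 tcp [ 0.4703 -0.0998  0.2   ] yhead -95.01 tilt [-1.0e+00  1.0e-04 -2.2e-03] F [-0.24 -1.43  5.86] g 0.082
shift [-0.046  -0.2527 -0.0172] turn [ 0.1377 -0.0022  0.    ]
```

```bash
python3 -m handwheel '[[[0,-0.04,0,0,0,0,0],[0,-0.08,-0.03,0,0,0,0],[0,-0.08,-0.08,0,0.05,0,0],[0,-0.08,-0.13,-0.005,0.138,0,0],[0,-0.08,-0.18,-0.01,0.138,-0.002,0],[0,-0.08,-0.23,-0.0172,0.138,-0.002,0],[0,-0.07,-0.2527,-0.0172,0.138,-0.002,0],[0,-0.046,-0.2527,-0.0172,0.138,-0.002,0],[0,-0.046,-0.2527,-0.0172,0.138,-0.002,0],[0,-0.046,-0.2527,-0.0172,0.138,-0.002,0]]]'; python3 sh.py; python3 -c "
from h import *
show()"
```

```text
clock: 19.65
eef_pos: [0.509, 0.1504, 0.2453]
tool_rot: [-2.098, 0.238, 2.105]
wrist_force: [0.4, -0.2, -0.9]
grip_width: 0.082
by 260.26 z 245.27 Fy -0.12 Fz -0.89
t 19.65 tcp [0.509  0.1504 0.2453] yhead -102.93 tilt [-1.     -0.      0.0032] F [ 0.42 -0.22 -0.89] g 0.082
```

```bash
python3 -m handwheel '[[[0,0.005,0,0,0,0.003,0],[0,0.009,0,0,0,0.003,0],[0,0.012,0,0,0,0.003,0],[0,0.015,0,0,0,0.003,0],[0,0.018,0,0,0,0.003,0]]]'; python3 sh.py
python3 -m handwheel '[[[0,0.003,0,0,0,0,0],[0,0.006,0,0,0,0,0],[0,0.008,0,0,0,0,0],[0,0.0095,0,0,0,0,0],[0,0.0095,0,0,0,0,0]]]';python3 sh.py
```

```text
clock: 20.15
eef_pos: [0.5091, 0.1504, 0.2271]
tool_rot: [-2.103, 0.238, 2.1]
wrist_force: [0.0, 0.5, -0.7]
grip_width: 0.081
by 260.31 z 227.13 Fy 0.47 Fz -0.71
clock: 20.65
eef_pos: [0.509, 0.1506, 0.218]
tool_rot: [-2.103, 0.238, 2.101]
wrist_force: [-1.4, 0.1, 2.6]
grip_width: 0.086
by 260.48 z 218.05 Fy -0.17 Fz 2.6
```

Packer 9 is on the board again with no side force. Release with a small opening, raise, and check.

```bash
python3 -m handwheel '[[[0.3,0,0,0,0,0,0],[0.3,0,0,0,0,0,0],[0.3,0,0,0,0,0,0],[0.3,-0.03,0,0,0,0,0],[0.3,-0.07,0,0,0,0,0],[0.3,-0.09,0,0.03,0,0,0],[0.2,-0.09,0,0.06,0,0,0],[0.0,-0.09,0,0.06,0,0,0],[0.0,-0.09,0,0.06,0,0,0]]]'; python3 -c "
from h import *
show();c=cam('wrist'); cv2.imwrite('pics/w10.png',c['img']);np.save('pics/w10.npy',c['C'])"
```

```text
clock: 21.55
eef_pos: [0.4504, 0.1641, 0.308]
tool_rot: [-2.104, 0.237, 2.1]
wrist_force: [-0.2, -1.0, -0.2]
grip_width: -0.002
t 21.55 tcp [0.4504 0.1641 0.308 ] yhead -102.89 tilt [-1.0e+00 -8.0e-04 -1.8e-03] F [-0.25 -0.97 -0.21] g -0.002
```

View pics/w10.png

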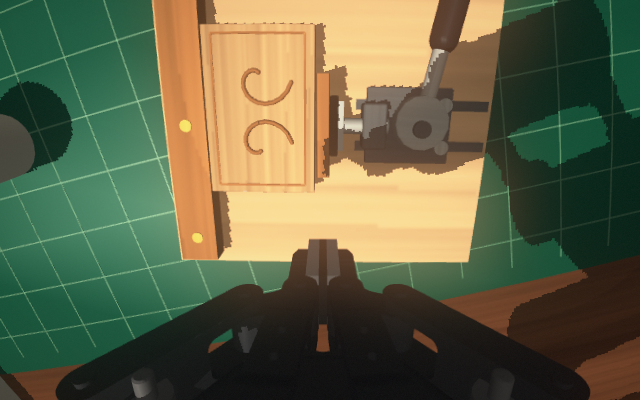

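```bash
python3 - <<'E'
from h import *
c=cam("top"); crop(c,262,160,60,50,10,"pics/t2.png")
i=cv2.imread("pics/w10.png"); cv2.imwrite("pics/w10c.png",cv2.resize(i[0:190,300:500],None,fx=4,fy=3,interpolation=2))
print(np.array(sense()["joints"]).round(3))
E
```

```text
[ 0.189  0.368  1.785 -0.     0.987  1.985]
```

View pics/w10c.png

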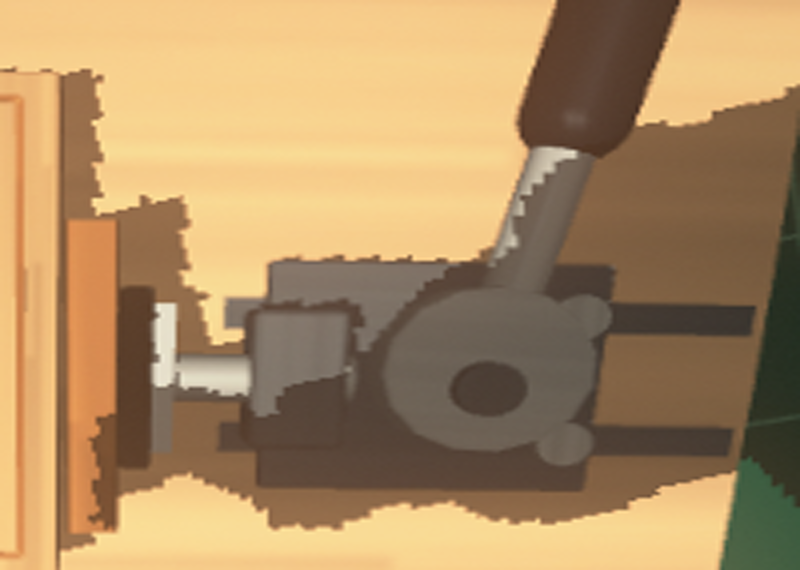

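```bash
cat > lev.py <<'E'
from h import *
c=cam("wrist"); c["C"]=np.load("pics/w10.npy")
p=unp(c,[[422.2,129.7]],.061)[0]; g=unp(c,[[444.0,33],[454.7,0.5]],.055)
d=g[1]-g[0]; print("pivot",p,"grip pts",g,"head",np.degrees(np.arctan2(*(g[1]-p)[[1,0]])),np.degrees(np.arctan2(*(g[0]-p)[[1,0]])), np.degrees(np.arctan2(d[1],d[0])),np.linalg.norm(g-p,axis=1))
y=np.array([-np.sin(np.radians(-12.9)),np.cos(np.radians(-12.9))]); print("pivot by",p[:2]@y,p[:2]@[y[1],-y[0]])
q=unp(c,np.array([[67,220],[117,220],[117,530],[70,530]])/[4,3]+[300,0]-.4,.057)
print("packer y",q[:,:2]@y,"x",q[:,:2]@[y[1],-y[0]])
E
python3 lev.py
```

```text
pivot [0.49303018 0.08576312 0.061     ] grip pts [[0.55056095 0.06082129 0.055     ]
 [0.56840535 0.05122441 0.055     ]] head -24.618388163396823 -23.438606162337706 -28.27178763792635 [0.06299114 0.08312845]
pivot by 0.19366760553570767 0.4614400616239136
packer y [0.26483519 0.25666573 0.25629037 0.26462825] x [0.49752379 0.49752518 0.42830837 0.4283048 ]
```

```bash
python3 -c "
from h import *
goto([.580,.080,.29],66)"
```

```text
shift [ 0.0176  0.0529 -0.1442] turn [-2.9487e+00 -1.0000e-03 -1.7000e-03]
```

```bash
python3 -m handwheel '[[[0,0,0.01,-0.03,-0.15,0,0],[0,0,0.02,-0.06,-0.3,0,0],[0,0,0.03,-0.09,-0.45,0,0],[0,0,0.04,-0.12,-0.6,0,0],[0,0,0.053,-0.144,-0.75,0,0],[0,0,0.053,-0.144,-0.9,0,0],[0,0,0.053,-0.144,-1.05,0,0],[0,0,0.053,-0.144,-1.2,0,0],[0,0,0.053,-0.144,-1.35,0,0],[0,0,0.053,-0.144,-1.5,0,0]]]'; python3 -c "
from h import *
show();goto([.580,.080,.29],66)"
```

```text
clock: 22.7
eef_pos: [0.5797, 0.0796, 0.307]
tool_rot: [1.421, 1.057, -1.42]
wrist_force: [-0.8, 0.4, -1.0]
grip_width: -0.0
t 22.7 tcp [0.5797 0.0796 0.307 ] yhead -16.67 tilt [-1.e+00  2.e-04 -4.e-04] F [-0.82  0.38 -0.96] g -0.0
shift [ 0.017   0.0002 -0.0004] turn [-1.4429e+00 -1.0000e-04 -4.0000e-04]
```

```bash
python3 -m handwheel '[[[0,0.017,0,0,-0.15,0,0],[0,0.017,0,0,-0.3,0,0],[0,0.017,0,0,-0.45,0,0],[0,0.017,0,0,-0.6,0,0],[0,0.017,0,0,-0.75,0,0],[0,0.017,0,0,-0.9,0,0],[0,0.017,0,0,-1.05,0,0],[0,0.017,0,0,-1.2,0,0],[0,0.017,0,0,-1.35,0,0],[0,0.017,0,0,-1.443,0,0]]]'; python3 -c "
from h import *
show();goto([.580,.080,.2114],66)
c=cam('wrist'); cv2.imwrite('pics/w11.png',c['img']);np.save('pics/w11.npy',c['C'])"
```

```text
clock: 23.7
eef_pos: [0.5797, 0.0797, 0.29]
tool_rot: [0.329, 1.545, -0.329]
wrist_force: [-0.5, -0.1, 0.5]
grip_width: 0.004
t 23.7 tcp [0.5797 0.0797 0.29  ] yhead 65.97 tilt [-1.e+00  3.e-04  1.e-04] F [-0.5  -0.08  0.49] g 0.004
shift [0.0786 0.0004 0.0002] turn [-0.0005  0.0001 -0.0003]
```

View pics/w11.png

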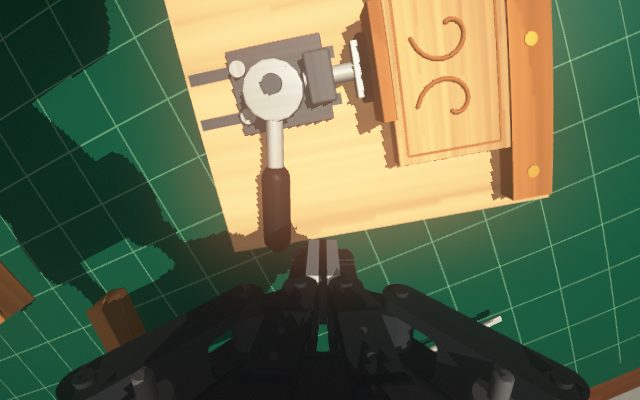

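The lever is open at columns 263-290, aligned with the tool. The closed fingers at (322,260) are on its fence side, and packer 9 is in the gap at about (380,70). Descend beside the grip.

```bash
python3 -m handwheel '[[[0,0.04,0,0,0,0,0],[0,0.07,0,0,0,0,0],[0,0.078,0,0,0,0,0],[0,0.078,0,0,0,0,0]]]'; python3 - <<'E'
from h import *
show(); s,r,e=st()
p=np.array([.493,.0858])
for off in(.024,.018):
  print(off)
  for th in np.arange(-24,-118,-8.0):
    t=np.radians(th);u=np.array([np.cos(t),np.sin(t)]);n=np.array([-u[1],u[0]])
    q=np.r_[p+.082*u+off*n,.212]; d=r.inv().apply(q-e); print(th,d[1:].round(4),"turn",np.radians(66-th-90).round(3))
E
```

```text
clock: 24.15
eef_pos: [0.5792, 0.0799, 0.2114]
tool_rot: [0.334, 1.547, -0.334]
wrist_force: [0.5, 0.4, 0.3]
grip_width: -0.002
t 24.15 tcp [0.5792 0.0799 0.2114] yhead 65.62 tilt [-1.0e+00 -5.0e-04 -1.9e-03] F [0.47 0.38 0.35] g -0.002
0.024
-24.0 [-0.0057  0.0009] turn 0.0
-32.0 [-0.0173  0.0035] turn 0.14
-40.0 [-0.0292  0.0045] turn 0.279
-48.0 [-0.0411  0.0038] turn 0.419
-56.0 [-0.0528  0.0015] turn 0.559
-64.0 [-0.064  -0.0024] turn 0.698
-72.0 [-0.0746 -0.0079] turn 0.838
-80.0 [-0.0843 -0.0148] turn 0.977
-88.0 [-0.093 -0.023] turn 1.117
-96.0 [-0.1005 -0.0323] turn 1.257
-104.0 [-0.1065 -0.0425] turn 1.396
-112.0 [-0.1111 -0.0535] turn 1.536
0.018
-24.0 [-0.0117  0.001 ] turn 0.0
-32.0 [-0.0232  0.0028] turn 0.14
-40.0 [-0.0349  0.0029] turn 0.279
-48.0 [-0.0466  0.0014] turn 0.419
-56.0 [-0.0579 -0.0016] turn 0.559
-64.0 [-0.0686 -0.0063] turn 0.698
-72.0 [-0.0786 -0.0123] turn 0.838
-80.0 [-0.0877 -0.0197] turn 0.977
-88.0 [-0.0957 -0.0283] turn 1.117
-96.0 [-0.1023 -0.038 ] turn 1.257
-104.0 [-0.1076 -0.0484] turn 1.396
-112.0 [-0.1114 -0.0595] turn 1.536
```

```bash
python3 sh.py; python3 -m handwheel '[[[0,0,-0.006,0.001,0,0,0],[0,0,-0.0117,0.001,0,0,0],[0,0,-0.0175,0.002,0.07,0,0],[0,0,-0.0232,0.0028,0.14,0,0],[0,0,-0.029,0.0029,0.21,0,0],[0,0,-0.0349,0.0029,0.279,0,0],[0,0,-0.041,0.0022,0.35,0,0],[0,0,-0.0466,0.0014,0.419,0,0]]]'; python3 -c "
from h import *
show();c=cam('wrist'); cv2.imwrite('pics/w12.png',c['img']);np.save('pics/w12.npy',c['C'])"
```

```text
by 207.19 z 211.44 Fy 0.47 Fz 0.35
clock: 24.95
eef_pos: [0.5622, 0.0366, 0.2147]
tool_rot: [0.663, 1.461, -0.658]
wrist_force: [4.3, 1.7, -1.7]
grip_width: 0.001
t 24.95 tcp [0.5622 0.0366 0.2147] yhead 41.48 tilt [-1.      0.0055  0.0044] F [ 4.28  1.73 -1.69] g 0.001
```

View pics/w12.png

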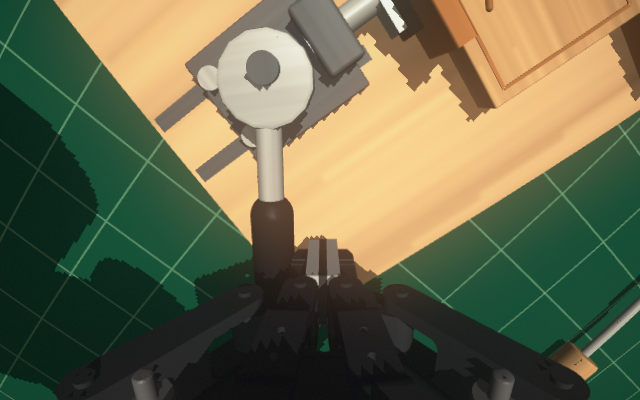

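The lever is turning with the fingers at about 4.6 N; it stays parallel to the tool, with the grip at (273,240). Continue the arc.

```bash
cat > arc.py <<'E'
from h import *
import sys
show(); s,r,e=st(); m=r.as_matrix(); h=np.degrees(np.arctan2(m[1,1],m[0,1]))
p=np.array([.493,.0858]); off=float(sys.argv[1])
for th in np.arange(float(sys.argv[2]),float(sys.argv[3]),-4.0):
    t=np.radians(th);u=np.array([np.cos(t),np.sin(t)]);n=np.array([-u[1],u[0]])
    q=np.r_[p+.082*u+off*n,.2115]; d=r.inv().apply(q-e); print(th,d.round(4),"turn",np.radians(h-th-90).round(3))
E
python3 arc.py .018 -48 -118
```

```text
t 25.0 tcp [0.5618 0.036  0.2145] yhead 41.28 tilt [-1.      0.0046  0.0039] F [ 2.85  0.36 -0.84] g -0.002
-48.0 [ 0.003   0.0002 -0.0011] turn -0.013
-52.0 [ 0.003  -0.0056  0.0001] turn 0.057
-56.0 [ 0.003  -0.0114  0.0008] turn 0.127
-60.0 [ 0.003  -0.0173  0.0011] turn 0.197
-64.0 [ 0.0029 -0.0231  0.001 ] turn 0.267
-68.0 [ 0.0029 -0.0289  0.0005] turn 0.336
-72.0 [ 0.0029 -0.0347 -0.0004] turn 0.406
-76.0 [ 0.0029 -0.0404 -0.0017] turn 0.476
-80.0 [ 0.0028 -0.0461 -0.0034] turn 0.546
-84.0 [ 0.0028 -0.0515 -0.0055] turn 0.616
-88.0 [ 0.0028 -0.0568 -0.008 ] turn 0.686
-92.0 [ 0.0027 -0.062  -0.0108] turn 0.755
-96.0 [ 0.0027 -0.0669 -0.014 ] turn 0.825
-100.0 [ 0.0027 -0.0716 -0.0175] turn 0.895
-104.0 [ 0.0026 -0.076  -0.0213] turn 0.965
-108.0 [ 0.0026 -0.0802 -0.0255] turn 1.035
-112.0 [ 0.0025 -0.084  -0.0299] turn 1.104
-116.0 [ 0.0025 -0.0875 -0.0346] turn 1.174
```

```bash
python3 -m handwheel '[[[0,0.003,-0.006,0,0.057,-0.003,0],[0,0.003,-0.0115,0.0008,0.127,-0.003,0],[0,0.003,-0.0173,0.0011,0.197,-0.003,0],[0,0.003,-0.0231,0.001,0.267,-0.003,0],[0,0.003,-0.0289,0.0005,0.336,-0.003,0],[0,0.003,-0.0347,-0.0004,0.406,-0.003,0],[0,0.003,-0.0404,-0.0017,0.476,-0.003,0],[0,0.003,-0.0461,-0.0034,0.546,-0.003,0],[0,0.003,-0.0515,-0.0055,0.616,-0.003,0],[0,0.003,-0.0568,-0.008,0.686,-0.003,0]]]'; python3 arc.py .018 -88 -124
```

```text
clock: 26.0
eef_pos: [0.515, 0.0043, 0.2117]
tool_rot: [1.181, 1.218, -1.175]
wrist_force: [4.9, -2.9, 1.1]
grip_width: 0.003
t 26.0 tcp [0.515  0.0043 0.2117] yhead 2.28 tilt [-0.9999  0.0094  0.0046] F [ 4.92 -2.9   1.06] g 0.003
-88.0 [ 0.0002 -0.0011 -0.0003] turn 0.005
-92.0 [ 0.0001 -0.0069  0.0008] turn 0.075
-96.0 [ 0.0001 -0.0127  0.0014] turn 0.145
-100.0 [ 0.     -0.0186  0.0016] turn 0.214
-104.0 [-0.     -0.0244  0.0014] turn 0.284
-108.0 [-0.0001 -0.0302  0.0008] turn 0.354
-112.0 [-0.0001 -0.036  -0.0002] turn 0.424
-116.0 [-0.0002 -0.0417 -0.0016] turn 0.494
-120.0 [-0.0003 -0.0473 -0.0034] turn 0.563
```

```bash
python3 -m handwheel '[[[0,0,-0.0069,0.0008,0.075,0,0],[0,0,-0.0127,0.0014,0.145,0,0],[0,0,-0.0186,0.0016,0.214,0,0],[0,0,-0.0244,0.0014,0.284,0,0],[0,0,-0.0302,0.0008,0.354,0,0],[0,0,-0.036,-0.0002,0.424,0,0],[0,0,-0.036,-0.0002,0.424,0,0]]]'; python3 arc.py .018 -112 -126; python3 -c "
from h import *
c=cam('wrist'); cv2.imwrite('pics/w13.png',c['img'])"
```

```text
clock: 26.7
eef_pos: [0.4782, 0.0032, 0.2114]
tool_rot: [1.487, 0.995, -1.481]
wrist_force: [1.2, -2.4, 1.6]
grip_width: 0.0
t 26.7 tcp [0.4782 0.0032 0.2114] yhead -21.95 tilt [-1.      0.0081  0.001 ] F [ 1.24 -2.43  1.58] g 0.0
-112.0 [-0.0001  0.0008 -0.0002] turn 0.001
-116.0 [-0.0001 -0.005   0.0009] turn 0.071
-120.0 [-0.0002 -0.0108  0.0015] turn 0.14
-124.0 [-0.0002 -0.0167  0.0018] turn 0.21
```

View pics/w13.png

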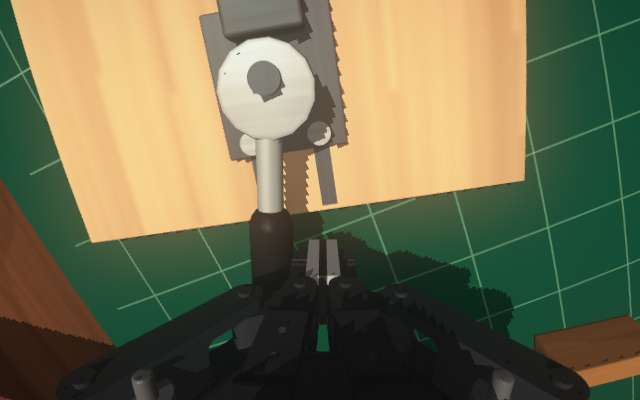

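The lever is nearly over, with its bar at (269,180). Push on to the stop, watching the force.

```bash
python3 -m handwheel '[[[0,0,-0.0025,0.0005,0.035,0,0],[0,0,-0.005,0.0009,0.07,0,0],[0,0,-0.005,0.0009,0.07,0,0]]]'; python3 arc.py .018 -116 -118;python3 -m handwheel '[[[0,0,-0.0025,0.0005,0.035,0,0],[0,0,-0.005,0.0009,0.07,0,0],[0,0,-0.005,0.0009,0.07,0,0]]]'; python3 arc.py .018 -120 -122
```

```text
clock: 27.05
eef_pos: [0.474, 0.0042, 0.2111]
tool_rot: [1.536, 0.952, -1.527]
wrist_force: [5.0, -4.9, 2.3]
grip_width: -0.002
t 27.05 tcp [0.474  0.0042 0.2111] yhead -25.87 tilt [-1.0e+00  9.4e-03  3.0e-04] F [ 4.99 -4.87  2.26] g -0.002
-116.0 [-0.0004 -0.0007  0.0003] turn 0.002
clock: 27.35
eef_pos: [0.4718, 0.0042, 0.2115]
tool_rot: [1.588, 0.9, -1.567]
wrist_force: [15.0, -13.9, -8.7]
grip_width: -0.002
t 27.35 tcp [0.4718 0.0042 0.2115] yhead -29.85 tilt [-0.9998  0.0186 -0.0022] F [ 14.96 -13.93  -8.7 ] g -0.002
-120.0 [-0.0001 -0.0045  0.0007] turn 0.003
```

The force jumped to about 21 N and motion stalled at the expected angle, so that is the stop. I'll back off, rise and look.

```bash
python3 -m handwheel '[[[0,0,0.006,0,0,0,0],[0,0,0.025,0,0,0,0],[0,0,0.03,0,0,0,0],[0,-0.04,0.03,0,0,0,0],[0,-0.09,0.03,0.02,0,0,0],[0,-0.14,0.03,0.04,0,0,0],[0,-0.15,0.03,0.06,0,0,0],[0,-0.15,0.03,0.06,0,0,0]]]'; python3 -c "
from h import *
show();c=cam('wrist'); cv2.imwrite('pics/w14.png',c['img']);np.save('pics/w14.npy',c['C']);c=cam('top'); cv2.imwrite('pics/t14.png',c['img']);c=cam('scene'); cv2.imwrite('pics/s14.png',c['img'])"
```

```text
clock: 28.15
eef_pos: [0.4626, -0.0613, 0.3627]
tool_rot: [1.585, 0.907, -1.578]
wrist_force: [0.7, 0.8, -0.4]
grip_width: -0.004
t 28.15 tcp [ 0.4626 -0.0613  0.3627] yhead -29.99 tilt [-1.0e+00  8.3e-03  2.0e-04] F [ 0.67  0.77 -0.37] g -0.004
```

View pics/w14.png

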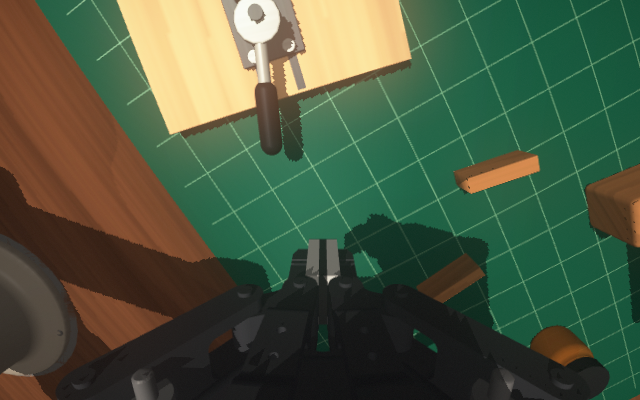

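View pics/t14.png

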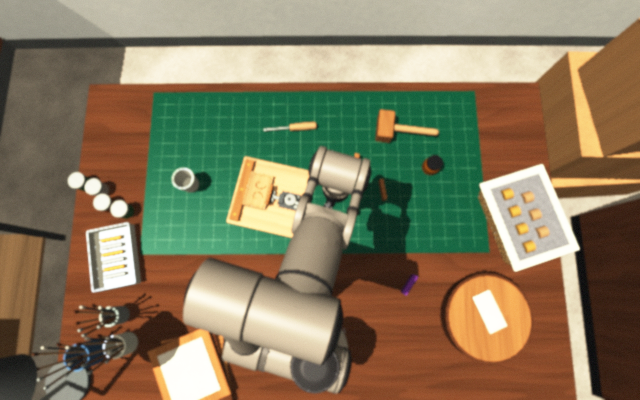

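View pics/s14.png

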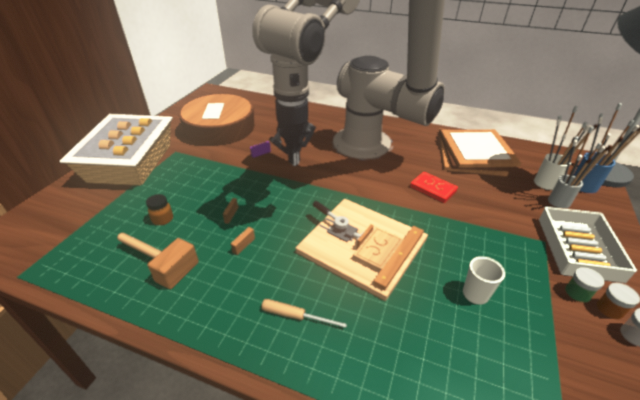

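```bash
python3 -c "
from h import *
goto([.45,.07,.34],-30)
c=cam('wrist');c['C']=np.load('pics/w14.npy')
a=unp(c,[[256.5,13]],.061)[0];b=unp(c,[[264,62],[267,100],[269,145]],.057); print([np.degrees(np.arctan2(*(q-a)[[1,0]])).round(2) for q in b],a)"
```

```text
shift [ 0.0187 -0.076  -0.1059] turn [ 0.0013  0.001  -0.0011]
[np.float64(-114.06), np.float64(-115.73), np.float64(-117.26)] [0.49379127 0.08389507 0.061     ]
```

```bash
python3 -m handwheel '[[[0,0.018,-0.03,-0.04,0,0,0],[0,0.018,-0.06,-0.08,0,0,0],[0,0.018,-0.076,-0.106,0,0,0],[0,0.018,-0.076,-0.106,0,0,0],[0,0.018,-0.076,-0.106,0,0,0]]]'; python3 -c "
from h import *
show();c=cam('wrist'); cv2.imwrite('pics/w15.png',c['img']);np.save('pics/w15.npy',c['C'])
crop(c,220,0,270,200,2.9,'pics/w15c.png')"
```

```text
clock: 28.85
eef_pos: [0.4503, 0.0706, 0.3403]
tool_rot: [1.578, 0.915, -1.581]
wrist_force: [0.2, -0.3, -0.2]
grip_width: 0.004
t 28.85 tcp [0.4503 0.0706 0.3403] yhead -29.75 tilt [-1.      0.001   0.0024] F [ 0.2  -0.32 -0.19] g 0.004
```

View pics/w15c.png

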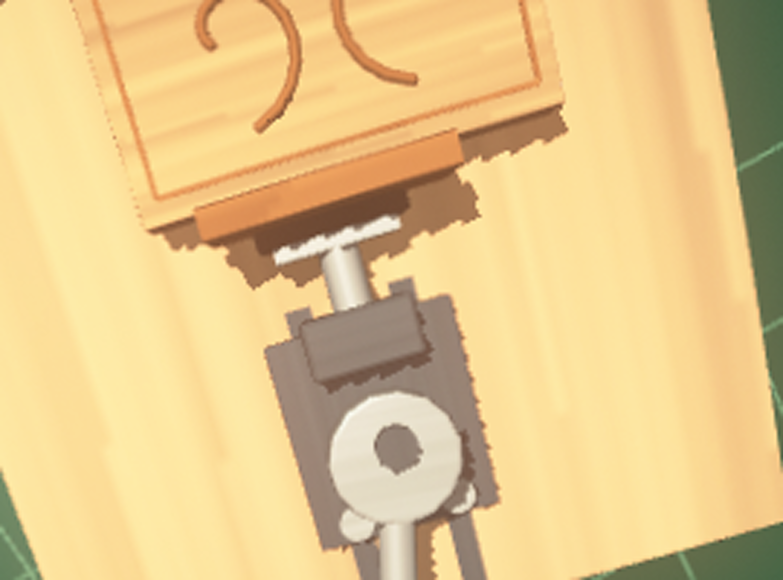

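The packer is flat against the blank with the pad pressed up behind it, and the lever points straight back (heading about -116°, against an expected -115.4°). Hand in.

```bash
python3 -c "
from workcell import job_done
print(job_done())"
```

```text
the job is handed in; nothing more can be done
None
```

The blank is clamped with packer 9 standing in the gap, and I handed the job in at about 29 s of the 72 s allowed; no verdict was given.

- **Packer 9:** it went all the way to the board, with no side force, both on its trial and when I put it back.
- **Packer 13:** it first caught on the blank because it was about 2 mm off centre. Once centred, it wedged 3–4 mm down at 13–15 N with no side play. I measured the gap at about 11–12 mm from the wrist pictures, so I stood it back on the mat.
- **Packer 17:** I didn't try it, because 13 already didn't fit. It is still where it started.
- **Lever:** I swung it until it stopped. The push rose from about 7 N to 22 N, and it ended at about -116°, against the -115.4° I expected.

**Last checks:** the close-up shows packer 9 flat against the blank with the pad pressed against it. Packers 13 and 17 are on the mat, clear of the board. The mallet, awl, jar and pot look undisturbed in the top and scene pictures.

**One disagreement:** a reading with packer 13 in the gap put the blank's edge about 1.2° off the first reading. The blank showed no gap at the fence, so I put this down to error in reading the picture.

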